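# Load a photomask carrier under the spring flap of its dock

### The arm

A 7-joint arm with a two-finger parallel gripper is mounted at the origin on the work surface. World frame = base frame: x ahead of the robot, y to its left, z up, the work surface at z = 0. Lengths are in mm, angles in rad, forces in N, time in s.
With the tool pointing down it reaches from about 400 to 875 mm from the base axis. Payload 4.4 kg.
Tool frame: the origin (TCP) lies at the very end of the fingers, on their centre line; the grasp point (between the pads) lies 19 mm behind it; y points along the fingers, z is the direction in which the jaws open and shut, and the axes are right-handed (so a half turn about y gives the same grasp; the last joint's range is limited). The gripper opens to 85 mm and grips with 20 to 120 N. Pads are 22 mm wide; open, the fingers measure 114 mm over their backs; the gripper's body (76 mm by 85 mm) begins 54 mm behind the grasp point. The pads swing forward as they close: fully open they stand 13 mm farther back than shut.
Start: joints at [-1.196, 0.628, 0.038, 1.517, -0.027, 0.996, -0.02], TCP at [277.31, 587.892, 231.313] pointing down, gripper open.
Joint ranges: [-3.06, 3.06], [-0.37, 2.12], [-1.25, 1.32], [0.18, 2.47], [-1.1, 4.24], [0.23, 1.98], [-2.94, 2.94]. Speed limits (rad/s): [2.57, 2.57, 3.14, 3.14, 3.14, 3.14, 3.14].

### API

Orientations are given as [roll, pitch, yaw] about the fixed x, y, z axes, in that order (R = Rz(yaw) Ry(pitch) Rx(roll)).
In Python, from cell import read_state, get_image, finish_job gives the robot as it stands. The module is installed in compiled form; this text tells all that it offers.
- The arm moves only by the tool servo_tool, never from a script. Its argument "increments" is a list of rows, each an object of numbers: "dx", "dy", "dz": the shift along the world's x, y, z in cm; "ax", "ay", "az": the turn, a rotation vector about the world's x, y, z in rad; "claw": the closure, from -1 (fully open) to 1 (shut). A call has 1 to 8 rows; each row is the pose to reach, as a shift and turn from the pose commanded when the call began; what a row does not reach only later rows make up. A row lasts 1/12 s, in which the tool goes at most 41.7 mm and 7.16 degrees, less where a joint would pass 70% of its speed; a pose out of reach is approached as far as the arm can. A call with a gripper value outside its range is refused whole. The fingers move at their own pace and stop on an object; the grip force is fixed at half the most. Time passes only in rows, so rows that repeat a pose let the fingers close. It gives the time, the measured TCP pose, the force and the opening at its end, in the units of the state.
- read_state(): the state, without advancing time (a new reading comes with each control period).
- get_image(name): name is "side" or "top" or "wrist"; returns a dict with "color" (384x512x3 uint8, red, green, blue), "fov_y" (degrees; the focal length in pixels is half the picture's height over the tangent of half this angle, whatever the lens; pixels are square), "cx", "cy" (the principal point, pixels), "R" (3x3) and "t" (3): a world point X has camera coordinates R X + t. Camera axes: x right, y down, z forward; pixel columns grow to the right and rows downward; lengths in mm; the calibration is good to about 2 mm. A picture is of the moment at which its call begins. There is no depth.
- finish_job(): hands the job in, once; it reports no verdict.
The state is a dict: "clock": time; "qpos": joint angles; "qd": joint speeds; "tau": joint torques, N m; "eef_pos": TCP position; "tool_rot": TCP orientation; "force": force on the tool from outside, world axes, zero at the start; "torque": the same for the moment, N m; "width": finger opening in mm.
Only numpy, scipy, OpenCV 4.12 (cv2) and the standard library are available. Lean on these libraries where they do the work, as an engineer would, in place of code of your own. Each camera call takes 0.05 s, during which the arm holds its last target.

### The job

Load the mask carrier into its dock: press the dock's long bar down with one fingertip to swing the spring flap up, and keep it held open while the other fingertip pushes the carrier's upright push plate, until the carrier is fully home against the back stop. Then back off and let go so that the flap springs shut behind the carrier's body. Only push: do not grasp, lift or tip the carrier, and leave the jar, the lens and the box beside the dock alone.

Things in the scene. Friction and masses are not known exactly. Their poses are not given: they have to be found in the camera images.
- dock: Fixed loading dock. Origin on the table under the mouth of its bay; x = loading direction (yawed up to 0.3 rad from the robot's x), y left. Its frame, mm: floor plate x -177..85, y -40..40, top z 6. Channel y -30..30 along x: entry rails 6 thick to z 22 (x -177..-2), bay walls 6 thick to z 44 (x -2..81).
- back_stop (a point): Middle of the bay's rear wall face, at dock x 67, y 0, z 25 mm. The nose of the carrier touches this face when fully home; carrier origin then at dock x 37.
- flap (a joint): Flap angle, rad: 0 shut, 0.65 hard stop. Hinged along dock x. Pressing its bar down swings its lip and clear cover up, in the dock's y-z plane. The lip clears the carrier's body from 0.30 up; 0.5 is a good working angle. The spring takes about 5 N on the bar to start, 9 N at 0.5 rad, and shuts the flap when the bar is let go.
- hinge (a point): Point on the hinge shaft axis (dock x -95, y 40, z 50 mm), on the left of the channel. Steel shaft 12 mm diameter, along dock x from -176 to 76, on three brackets 8 mm wide in y.
- press_bar (a point): Middle of the top line of the press bar, moves with the flap. Dark round rod 12 mm diameter, dock x -174..-16, end arms to the shaft. Flap shut: dock y 80, top z 56 mm. It sinks 40 mm x sin(angle) and goes 40 x (1-cos(angle)) to the shaft: at 0.5 rad top z 37, y 75. Only the table is below. A fingertip can press it at dock x -163..-27 and slide along it.
- lip (a point): Middle of the lower edge of the flap's lip, an aluminium plate 4 mm thick across the mouth. Shut: dock x -2..2, y -26..0, lower edge z 28 mm; it blocks the carrier's body (top z 40) but not its low neck (top z 20). Moves with the flap. The clear cover behind it: x -3..77, y -32..36, z 52..56 mm when shut, up to z 95 when open.
- carrier: Loose grey carrier, about 300 g, on the dock floor in the channel, aligned with dock x within 0.03 rad; nose 8 to 40 mm short of the lip. Origin: centre of the body's underside, x to the nose. Mm: body x -30..30, y -28..28, 34 high, glass in its top; neck behind it x -69..-30, 20 wide, 14 high. Home, the lip drops into the gap over the neck.
- push_plate (a point): Middle of the rear face of the carrier's upright push plate, 40 mm above the carrier's underside, at carrier x -74. Plate 6 mm thick, 48 wide (y -24..24), 50 high (top z 56 in the dock). Push it here in dock +x.
- jar: Amber glass jar with white cap, 48 mm diameter, 62 high, beside the dock; leave alone. Origin: centre of the underside.
- lens: Dark steel lens barrel, a plain disc 44 mm diameter, 30 high, beside the dock; leave alone. Origin: centre of the underside.
- box: White plastic box, 50 x 70 x 28 mm, beside the dock; leave alone. Origin: centre of the underside.

How it is judged:
By the outcome, as a careful person would: the job done as asked, in the order asked, and still so for the second after the job is handed in, with the robot touching nothing.
It also fails if it takes over 35 s, if anything falls off the work surface, if the arm or the gripper's body presses on something with over 40 N, if the wrist force passes 120 N, or if a joint passes its speed limit or range.

## Working session

There is one attempt and no reset: what is moved stays moved. The work goes in short steps, Python scripts to look and compute and a tool call to move; the robot and the scene stay as the last step left them, time stands still between calls to the robot, and variables do not carry over. Pictures are saved under pics/ and viewed, and the job is handed in when it is done.

Besides the shell and the picture viewer there is one more tool, called after "Emit:" by a JSON object that holds its "method" and its "body", one argument or row to a line. servo_tool: Moves the arm, as the interface text tells. Its arguments: {"type":"object","properties":{"increments":{"type":"array","items":{"type":"object","properties":{"dx":{"type":"number"},"dy":{"type":"number"},"dz":{"type":"number"},"ax":{"type":"number"},"ay":{"type":"number"},"az":{"type":"number"},"claw":{"type":"number"}}}}},"required":["increments"]}

```bash
mkdir -p pics; python3 - <<'E'
from cell import *
import cv2,numpy as np
s=read_state()
for k,v in s.items(): print(k,np.round(v,3))
for n in("side","top","wrist"):
    i=get_image(n); cv2.imwrite(f"pics/{n}0.png",cv2.cvtColor(i["color"],cv2.COLOR_RGB2BGR)); print(n,i["fov_y"],i["cx"],i["cy"],np.round(i["R"],4).tolist(),np.round(i["t"],1))
E
```

```text
clock 0.0
qpos [-1.196  0.629  0.038  1.518 -0.027  0.996 -0.02 ]
qd [-0.001 -0.    -0.002 -0.001 -0.001  0.002 -0.   ]
tau [ 0.0000e+00 -5.6340e+01  1.2260e+00 -1.9344e+01  1.1000e-02  1.1000e-02
 -0.0000e+00]
eef_pos [277.031 587.32  230.395]
tool_rot [-1.573 -0.    -0.441]
force [ 0.364 -1.41  -0.525]
torque [ 0.04  -0.023  0.   ]
width 85.483
side 49.781619580765394 255.61956304915302 188.54222931599497 [[-0.8814, -0.4719, -0.0208], [-0.2767, 0.5514, -0.787], [0.3828, -0.6879, -0.6166]] [521.8 229.8 606.9]
top 50.63246327868265 254.69512270037603 193.03511783441905 [[0.0185, -0.9998, -0.0067], [-0.998, -0.018, -0.0614], [0.0612, 0.0078, -0.9981]] [  2.  602.  809.6]
wrist 59.77013258340071 256.37809176215325 194.24030233415598 [[0.427, 0.9043, -0.0023], [0.8631, -0.4068, 0.2993], [0.2698, -0.1298, -0.9541]] [-649.5  -39.2  380.5]
```

View pics/side0.png

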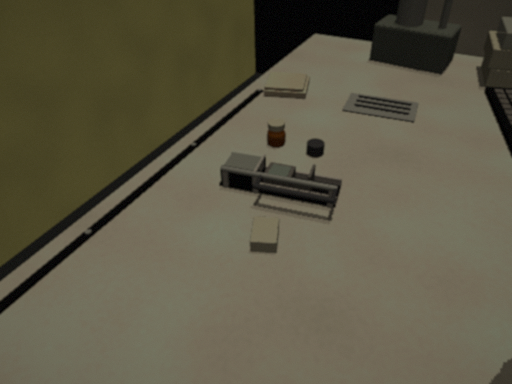

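View pics/top0.png

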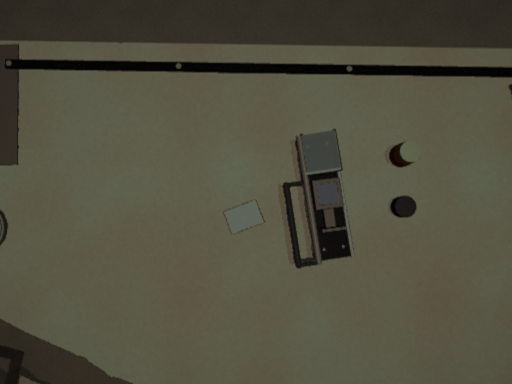

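View pics/wrist0.png

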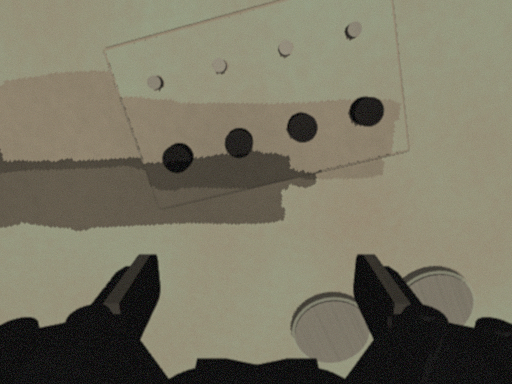

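```bash
cat > h.py <<'E'
from cell import *
import cv2,numpy as np
def grab(n,name,crop=None,sc=1,g=1.0):
    i=get_image(n); c=cv2.cvtColor(i["color"],cv2.COLOR_RGB2BGR)
    save(c,name,crop,sc,g); return i
def save(c,name,crop=None,sc=1,g=1.0):
    if crop: x0,y0,x1,y1=crop; c=c[y0:y1,x0:x1]
    c=(255*(c/255.)**g).astype('uint8')
    c=cv2.resize(c,None,fx=sc,fy=sc,interpolation=cv2.INTER_CUBIC); cv2.imwrite(f"pics/{name}.png",c)
def f(i): return 192/np.tan(np.radians(i["fov_y"]/2))
def proj(i,X):
    c=np.asarray(X)@np.array(i["R"]).T+i["t"]; F=f(i)
    return np.stack([i["cx"]+F*c[...,0]/c[...,2],i["cy"]+F*c[...,1]/c[...,2]],-1)
def back(i,u,v,z):
    R=np.array(i["R"]);C=-R.T@i["t"]; d=R.T@np.array([(u-i["cx"])/f(i),(v-i["cy"])/f(i),1]); return C+d*(z-C[2])/d[2]
E
python3 - <<'E'
from h import *
save(cv2.imread("pics/top0.png"),"top0c",(270,120,370,280),3.75,.5)
save(cv2.imread("pics/side0.png"),"side0c",(210,110,350,260),4,.6)
E
```

```text
(no output)
```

View pics/top0c.png

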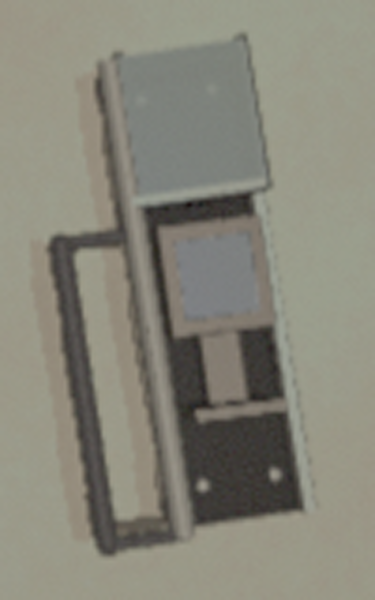

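View pics/side0c.png

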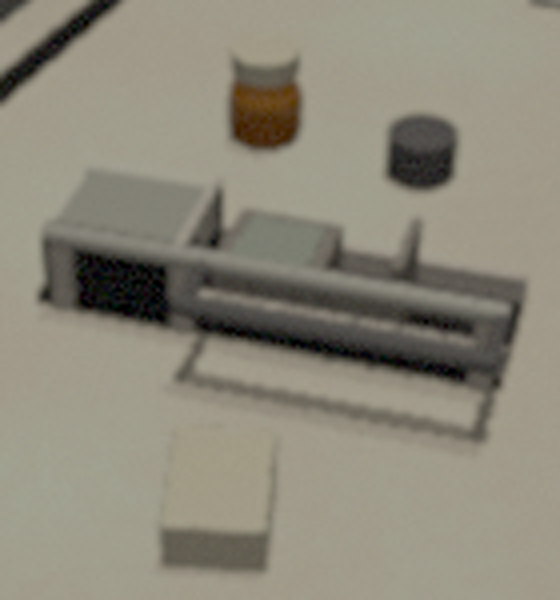

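```bash
cat > fit.py <<'E'
from h import *
from scipy.optimize import least_squares
T=get_image("top");S=get_image("side")
tp=[((-176,40,56),(182,538)),((76,40,56),(108,62)),((-174,80,52),(107,550)),((-16,80,52),(60,238)),((-177,-36,22),(309,512)),((77,-32,56),(245,36)),((-3,-32,56),(270,187))]
sp=[((-176,40,50),(512,310)),((76,40,50),(46,230)),((-16,80,50),(183,378)),((-174,80,50),(483,437)),((77,-32,56),(90,172))]
A=np.array([a for a,b in tp],float);a=np.array([b for a,b in tp])/3.75+[270,120]
B=np.array([a for a,b in sp],float);b=np.array([b for a,b in sp])/4+[210,110]
def W(p,P):
    c,s=np.cos(p[2]),np.sin(p[2]); P=np.asarray(P,float); return np.stack([p[0]+c*P[...,0]-s*P[...,1],p[1]+s*P[...,0]+c*P[...,1],P[...,2]],-1)
def r(p): return np.r_[(proj(T,W(p,A))-a).ravel(),(proj(S,W(p,B))-b).ravel()]
p0=np.r_[back(T,320,170,30)[:2],.15]
o=least_squares(r,p0,x_scale=[100,100,.1],loss='soft_l1');print(o.x.round(4),o.fun.round(1))
rt=lambda p:(proj(T,W(p,A))-a).ravel()
ot=least_squares(rt,p0,x_scale=[100,100,.1]);print(ot.x.round(4),ot.fun.round(1))
np.save("dock.npy",o.x)
E
python3 - <<'E'
from fit import *
p=o.x
def D(w):
    c,s=np.cos(p[2]),np.sin(p[2]);d=w[:2]-p[:2];return np.r_[c*d[0]+s*d[1],-s*d[0]+c*d[1]].round(1)
# carrier features: plate top z56: ends; body top z40 
for n,uv,z in [("plate top L rear",(197,420),56),("plate top R rear",(287,410),56),("body rearL",(172,336),40),("body rearR",(275,328),40),("body front L",(158,228),40),("body frontR",(262,216),40)]:
    print(n,D(back(T,270+uv[0]/3.75,120+uv[1]/3.75,z)))
for n,X in [("bar near",(-163,80,56)),("bar far",(-27,80,56)),("origin",(0,0,0)),("plate",(-100,0,46))]:print(n,W(p,X).round(1))
E
```

```text
[ 6.453615e+02 -1.235503e+02  1.639000e-01] [  0.1   0.4  -0.1  -0.8  -0.9  -1.1  -0.5   1.6   1.1   0.4  -0.4   0.3
  -0.6   0.1  -0.8   0.8  -0.2  -0.4  -0.3 -19.    1.8 -19.    0.2  -5.4]
[ 6.456241e+02 -1.240522e+02  1.615000e-01] [ 0.1  0.2  0.3 -1.  -0.8 -1.3 -0.3  1.4  1.2  0.4 -0.   0.2 -0.4  0.1]
plate top L rear [-116.7   23. ]
plate top R rear [-118.4  -23.6]
body rearL [-72.1  26.8]
body rearR [-75.8 -27.6]
body front L [-14.5  25.3]
body frontR [-16.2 -30.2]
bar near [471.5 -71.2  56. ]
bar far [605.7 -49.   56. ]
origin [ 645.4 -123.6    0. ]
plate [ 546.7 -139.9   46. ]
```

```bash
sed -i 's/((-16,80,50),(183,378)),((-174,80,50),(483,437)),//' fit.py; python3 - <<'E'
from fit import *
for X in [(-142,38,0),(-119,0,46)]:
  for p in (o.x,ot.x): print(W(p,X).round(1))
E
```

```text
[ 6.453725e+02 -1.238762e+02  1.668000e-01] [ 0.5  0.4  0.  -0.7 -0.4 -1.  -0.3  1.7  1.5  0.3 -0.4  0.3 -0.5  0.1
 -0.7  0.6 -0.1 -0.4  0.2 -5.5]
[ 6.456241e+02 -1.240522e+02  1.615000e-01] [ 0.1  0.2  0.3 -1.  -0.8 -1.3 -0.3  1.4  1.2  0.4 -0.   0.2 -0.4  0.1]
[ 499. -110.    0.]
[ 499.4 -109.4    0. ]
[ 528.  -143.6   46. ]
[ 528.2 -143.2   46. ]
```

Emit:
{"method": "servo_tool", "body": {
  "increments": [
    {"dx": 0.6,"dy": -2,"az": 0.05,"claw": -0.65},
    {"dx": 1.7,"dy": -5.4,"az": 0.15,"claw": -0.65},
    {"dx": 2.8,"dy": -8.8,"az": 0.25,"claw": -0.65},
    {"dx": 4,"dy": -12.5,"az": 0.35,"claw": -0.65},
    {"dx": 5.1,"dy": -16,"az": 0.45,"claw": -0.65},
    {"dx": 6.2,"dy": -19.5,"az": 0.53,"claw": -0.65},
    {"dx": 7.4,"dy": -23,"az": 0.58,"claw": -0.65},
    {"dx": 8.5,"dy": -26.5,"az": 0.605,"claw": -0.65}
  ]
}}

```text
invalid input at $.increments[0]: expected keys dx, dy, dz, ax, ay, az, claw
```

Emit:
{"method": "servo_tool", "body": {
  "increments": [
    {"dx": 0.6,"dy": -2,"dz": 0,"ax": 0,"ay": 0,"az": 0.05,"claw": -0.65},
    {"dx": 1.7,"dy": -5.4,"dz": 0,"ax": 0,"ay": 0,"az": 0.15,"claw": -0.65},
    {"dx": 2.8,"dy": -8.8,"dz": 0,"ax": 0,"ay": 0,"az": 0.25,"claw": -0.65},
    {"dx": 4,"dy": -12.5,"dz": 0,"ax": 0,"ay": 0,"az": 0.35,"claw": -0.65},
    {"dx": 5.1,"dy": -16,"dz": 0,"ax": 0,"ay": 0,"az": 0.45,"claw": -0.65},
    {"dx": 6.2,"dy": -19.5,"dz": 0,"ax": 0,"ay": 0,"az": 0.53,"claw": -0.65},
    {"dx": 7.4,"dy": -23,"dz": 0,"ax": 0,"ay": 0,"az": 0.58,"claw": -0.65},
    {"dx": 8.5,"dy": -26.5,"dz": 0,"ax": 0,"ay": 0,"az": 0.605,"claw": -0.65}
  ]
}}

```text
clock: 1.02
eef_pos: [362.8, 321.2, 231.5]
tool_rot: [-1.571, -0.001, 0.167]
force: [0.8, 0.0, 0.2]
width: 70.2
```

Emit:
{"method": "servo_tool", "body": {
  "increments": [
    {"dx": 1.1,"dy": -3.5,"dz": 0,"ax": 0,"ay": 0,"az": 0,"claw": -0.65},
    {"dx": 2.2,"dy": -7,"dz": 0,"ax": 0,"ay": 0,"az": 0,"claw": -0.65},
    {"dx": 3.3,"dy": -10.5,"dz": 0,"ax": 0,"ay": 0,"az": 0,"claw": -0.65},
    {"dx": 4.4,"dy": -14,"dz": 0,"ax": 0,"ay": 0,"az": 0,"claw": -0.65},
    {"dx": 5.5,"dy": -17.5,"dz": 0,"ax": 0,"ay": 0,"az": 0,"claw": -0.65},
    {"dx": 6.6,"dy": -21,"dz": 0,"ax": 0,"ay": 0,"az": 0,"claw": -0.65},
    {"dx": 7.7,"dy": -24.5,"dz": 0,"ax": 0,"ay": 0,"az": 0,"claw": -0.65},
    {"dx": 8.8,"dy": -28,"dz": 0,"ax": 0,"ay": 0,"az": 0,"claw": -0.65}
  ]
}}

```text
clock: 1.68
eef_pos: [450.7, 41.1, 231.6]
tool_rot: [-1.571, -0.001, 0.164]
force: [0.2, 0.2, -0.8]
width: 70.3
```

Emit:
{"method": "servo_tool", "body": {
  "increments": [
    {"dx": 1.1,"dy": -3.5,"dz": -1,"ax": 0,"ay": 0,"az": 0,"claw": -0.65},
    {"dx": 2.2,"dy": -7,"dz": -3,"ax": 0,"ay": 0,"az": 0,"claw": -0.65},
    {"dx": 3.3,"dy": -10.5,"dz": -5,"ax": 0,"ay": 0,"az": 0,"claw": -0.65},
    {"dx": 4.2,"dy": -13.3,"dz": -7,"ax": 0,"ay": 0,"az": 0,"claw": -0.65},
    {"dx": 4.8,"dy": -15.1,"dz": -9,"ax": 0,"ay": 0,"az": 0,"claw": -0.65},
    {"dx": 4.9,"dy": -15.3,"dz": -11,"ax": 0,"ay": 0,"az": 0,"claw": -0.65},
    {"dx": 4.9,"dy": -15.3,"dz": -12,"ax": 0,"ay": 0,"az": 0,"claw": -0.65},
    {"dx": 4.9,"dy": -15.3,"dz": -12,"ax": 0,"ay": 0,"az": 0,"claw": -0.65}
  ]
}}

```text
clock: 2.35
eef_pos: [497.7, -109.6, 109.4]
tool_rot: [-1.569, 0.004, 0.164]
force: [-0.4, -0.4, 0.2]
width: 70.3
```

```bash
python3 - <<'E'
from h import *
s=read_state();print(s["clock"],s["eef_pos"],s["tool_rot"],s["force"],s["torque"])
grab("top","t1",(250,110,390,290),3.3,.5);grab("side","s1",(200,90,360,260),3.5,.6);grab("wrist","w1",None,1.5,.6)
E
```

```text
2.35 [ 497.65351803 -109.63868327  109.3862776 ] [-1.56894226  0.00421118  0.16394746] [-0.44335245 -0.35602177  0.18636928] [ 0.01435406  0.04646767 -0.03994667]
```

View pics/t1.png

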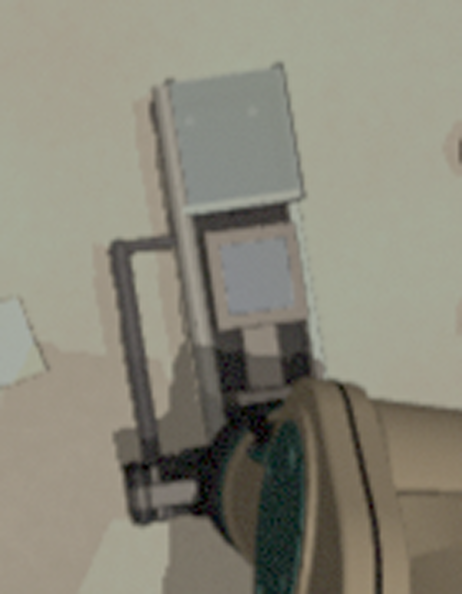

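View pics/s1.png

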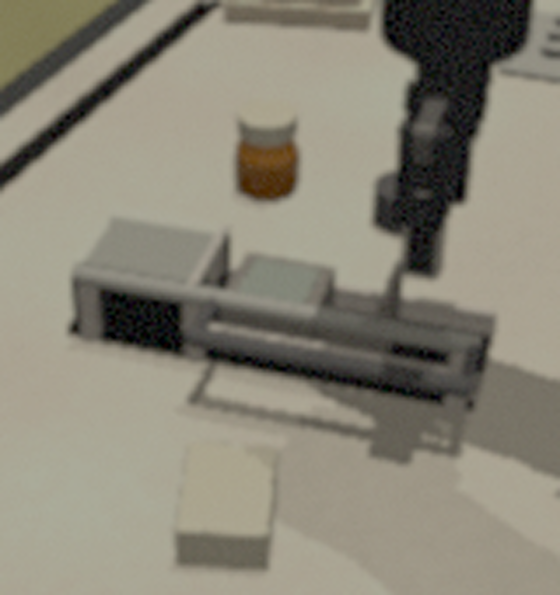

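View pics/w1.png

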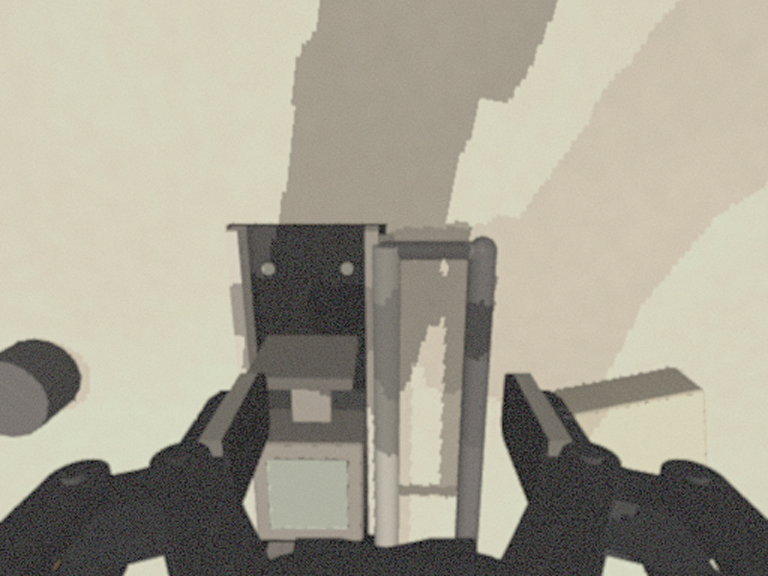

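```bash
python3 - <<'E'
from fit import *
i=get_image("wrist");p=o.x
R=np.array(i["R"]);print("cam",(-R.T@i["t"]).round(1),R.round(3).tolist())
P={"floorRR":(-177,-40,6),"floorRL":(-177,40,6),"bar end":(-174,80,50),"shaft end":(-176,40,50),"plTL rear":(-119,24,56),"plTR rear":(-119,-24,56),"plTLf":(-113,24,56),"plBLf":(-113,24,6),"bodyRL":(-75,28,40),"bodyRR":(-75,-28,40),"barmid top":(-110,80,56)}
for k,v in P.items(): print(k,(1.5*proj(i,W(p,v))).round(0))
s=read_state();e=np.array(s["eef_pos"])
c,sn=np.cos(.164),np.sin(.164)
for a,b,z in [(0,0,0),(0,35,0),(0,-35,0),(11,35,0),(-11,35,0),(11,35,10),(-11,35,10),(0,50,0)]:
  print(a,b,z,(1.5*proj(i,e+[c*a-sn*b,sn*a+c*b,z])).round(0))
d=e[:2]-p[:2];c,sn=np.cos(p[2]),np.sin(p[2]);print("tcp dock",c*d[0]+sn*d[1],-sn*d[0]+c*d[1])
E
```

```text
[ 6.453725e+02 -1.238762e+02  1.668000e-01] [ 0.5  0.4  0.  -0.7 -0.4 -1.  -0.3  1.7  1.5  0.3 -0.4  0.3 -0.5  0.1
 -0.7  0.6 -0.1 -0.4  0.2 -5.5]
[ 6.456241e+02 -1.240522e+02  1.615000e-01] [ 0.1  0.2  0.3 -1.  -0.8 -1.3 -0.3  1.4  1.2  0.4 -0.   0.2 -0.4  0.1]
cam [ 424.9 -121.2  255.3] [[-0.165, 0.986, -0.001], [0.941, 0.157, 0.301], [0.297, 0.048, -0.954]]
floorRR [227. 217.]
floorRL [387. 217.]
bar end [483. 241.]
shaft end [387. 237.]
plTL rear [351. 368.]
plTR rear [241. 368.]
plTLf [351. 380.]
plBLf [357. 336.]
bodyRL [363. 434.]
bodyRR [250. 434.]
barmid top [478. 386.]
0 0 0 [383. 385.]
0 35 0 [493. 385.]
0 -35 0 [272. 384.]
11 35 0 [491. 415.]
-11 35 0 [495. 353.]
11 35 10 [497. 433.]
-11 35 10 [503. 367.]
0 50 0 [540. 385.]
tcp dock -140.8608633265474 38.316121135733056
```

Emit:
{"method": "servo_tool", "body": {
  "increments": [
    {"dx": 0,"dy": 0.2,"dz": -1.5,"ax": 0,"ay": 0,"az": 0,"claw": -0.65},
    {"dx": 0,"dy": 0.2,"dz": -3,"ax": 0,"ay": 0,"az": 0,"claw": -0.65},
    {"dx": 0,"dy": 0.2,"dz": -4.5,"ax": 0,"ay": 0,"az": 0,"claw": -0.65},
    {"dx": 0,"dy": 0.2,"dz": -5.2,"ax": 0,"ay": 0,"az": 0,"claw": -0.65},
    {"dx": 0,"dy": 0.2,"dz": -5.4,"ax": 0,"ay": 0,"az": 0,"claw": -0.65},
    {"dx": 0,"dy": 0.2,"dz": -5.4,"ax": 0,"ay": 0,"az": 0,"claw": -0.65}
  ]
}}

```text
clock: 3.15
eef_pos: [499.4, -107.9, 57.5]
tool_rot: [-1.571, 0.0, 0.165]
force: [0.2, -0.6, -0.3]
width: 70.4
```

Emit:
{"method": "servo_tool", "body": {
  "increments": [
    {"dx": 0,"dy": 0,"dz": -0.3,"ax": 0,"ay": 0,"az": 0,"claw": -0.65},
    {"dx": 0,"dy": 0,"dz": -0.6,"ax": 0,"ay": 0,"az": 0,"claw": -0.65},
    {"dx": 0,"dy": 0,"dz": -0.6,"ax": 0,"ay": 0,"az": 0,"claw": -0.65}
  ]
}}

```text
clock: 3.4
eef_pos: [499.4, -108.1, 51.4]
tool_rot: [-1.571, -0.0, 0.164]
force: [0.0, 1.3, 0.7]
width: 70.4
```

Emit:
{"method": "servo_tool", "body": {
  "increments": [
    {"dx": 0,"dy": 0,"dz": -0.3,"ax": 0,"ay": 0,"az": 0,"claw": -0.65},
    {"dx": 0,"dy": 0,"dz": -0.5,"ax": 0,"ay": 0,"az": 0,"claw": -0.65},
    {"dx": 0,"dy": 0,"dz": -0.5,"ax": 0,"ay": 0,"az": 0,"claw": -0.65}
  ]
}}

```text
clock: 3.65
eef_pos: [499.7, -108.0, 46.3]
tool_rot: [-1.571, -0.001, 0.164]
force: [1.2, 0.6, 2.4]
width: 70.6
```

```bash
python3 - <<'E'
from h import *
s=read_state();print(s["clock"],s["eef_pos"],s["tool_rot"],s["force"],s["torque"])
grab("top","t2",(250,110,390,290),3.3,.5);grab("side","s2",(200,90,360,260),3.5,.6);grab("wrist","w2",None,1.5,.6)
E
```

```text
3.65 [ 499.69653189 -107.98936893   46.29442152] [-1.57078396e+00 -6.74206698e-04  1.64178433e-01] [1.20753899 0.55782998 2.4210498 ] [ 0.17769814 -0.07826656  0.05877372]
```

View pics/s2.png

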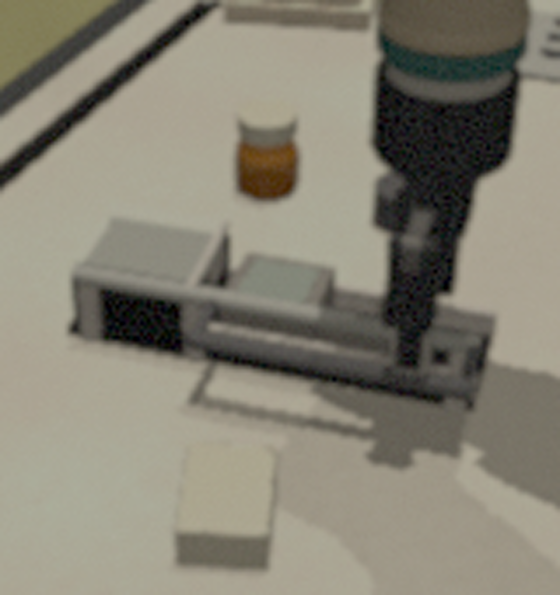

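View pics/w2.png

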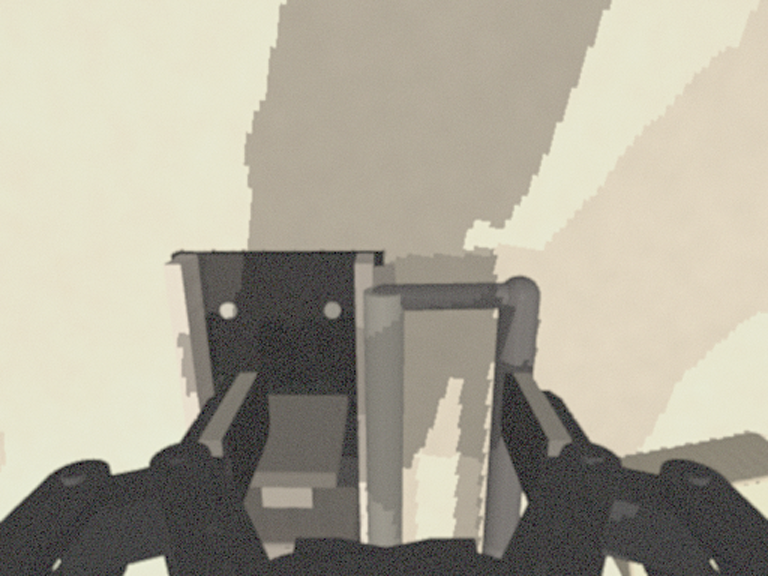

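Emit:
{"method": "servo_tool", "body": {
  "increments": [
    {"dx": 0,"dy": 0,"dz": -0.3,"ax": 0,"ay": 0,"az": 0,"claw": -0.65},
    {"dx": 0,"dy": 0,"dz": -0.7,"ax": 0,"ay": 0,"az": 0,"claw": -0.65},
    {"dx": 0,"dy": 0,"dz": -1.1,"ax": 0,"ay": 0,"az": 0,"claw": -0.65},
    {"dx": 0,"dy": 0,"dz": -1.5,"ax": 0,"ay": 0,"az": 0,"claw": -0.65},
    {"dx": 0,"dy": 0,"dz": -1.8,"ax": 0,"ay": 0,"az": 0,"claw": -0.65},
    {"dx": 0,"dy": 0,"dz": -1.9,"ax": 0,"ay": 0,"az": 0,"claw": -0.65},
    {"dx": 0,"dy": 0,"dz": -1.9,"ax": 0,"ay": 0,"az": 0,"claw": -0.65}
  ]
}}

```text
clock: 4.38
eef_pos: [500.1, -110.5, 27.3]
tool_rot: [-1.574, -0.001, 0.162]
force: [0.8, -4.5, 10.1]
width: 70.6
```

```bash
python3 - <<'E'
from h import *
s=read_state();print(s["clock"],s["eef_pos"],s["tool_rot"],s["force"],s["torque"])
grab("top","t3",(250,110,390,290),3.3,.5);grab("side","s3",(200,90,360,260),3.5,.6);grab("wrist","w3",None,1.5,.6)
E
```

```text
4.3833 [ 500.11340661 -110.49890946   27.34940898] [-1.57363284e+00 -1.31025484e-03  1.62268936e-01] [ 0.79118711 -4.4864096  10.13632496] [-0.58294331 -0.06937205 -0.01897569]
```

View pics/s3.png

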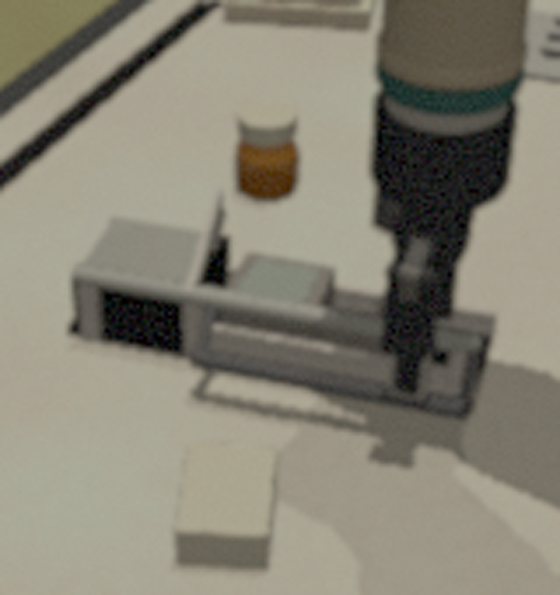

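View pics/w3.png

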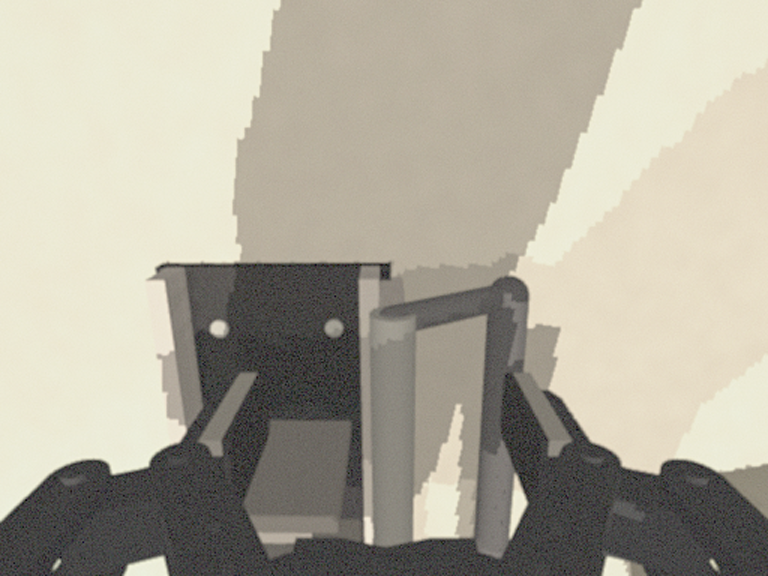

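View pics/t3.png

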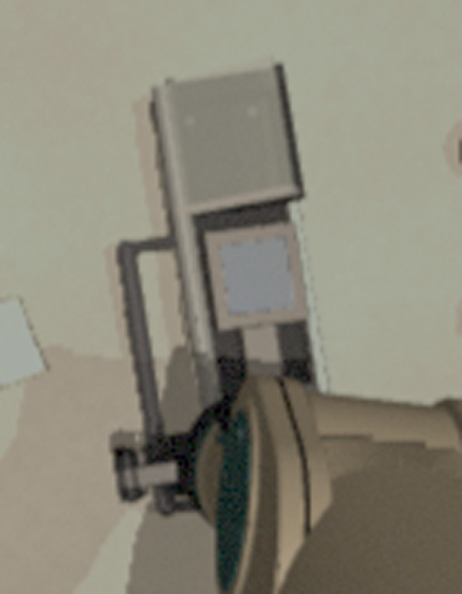

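Emit:
{"method": "servo_tool", "body": {
  "increments": [
    {"dx": 0.4,"dy": -0.05,"dz": 0,"ax": 0,"ay": 0,"az": 0,"claw": -0.65},
    {"dx": 1.0,"dy": 0.02,"dz": 0,"ax": 0,"ay": 0,"az": 0,"claw": -0.65},
    {"dx": 1.6,"dy": 0.12,"dz": 0,"ax": 0,"ay": 0,"az": 0,"claw": -0.65},
    {"dx": 2.1,"dy": 0.2,"dz": 0,"ax": 0,"ay": 0,"az": 0,"claw": -0.65},
    {"dx": 2.6,"dy": 0.28,"dz": 0,"ax": 0,"ay": 0,"az": 0,"claw": -0.65},
    {"dx": 3.1,"dy": 0.37,"dz": 0,"ax": 0,"ay": 0,"az": 0,"claw": -0.65},
    {"dx": 3.5,"dy": 0.43,"dz": 0,"ax": 0,"ay": 0,"az": 0,"claw": -0.65}
  ]
}}

```text
clock: 5.12
eef_pos: [529.3, -104.3, 26.4]
tool_rot: [-1.569, 0.01, 0.163]
force: [-8.3, 0.2, 8.8]
width: 70.5
```

```bash
python3 - <<'E'
from h import *
s=read_state();print(s["clock"],s["eef_pos"],s["tool_rot"],s["force"],s["torque"])
grab("top","t4",(250,110,390,290),3.3,.5);grab("side","s4",(200,90,360,260),3.5,.6);grab("wrist","w4",None,1.5,.6)
E
```

```text
5.1167 [ 529.33514677 -104.31900543   26.37839817] [-1.56922846  0.00997288  0.16330993] [-8.30927682  0.17682453  8.77431681] [0.08174388 1.62037631 0.02144924]
```

View pics/s4.png

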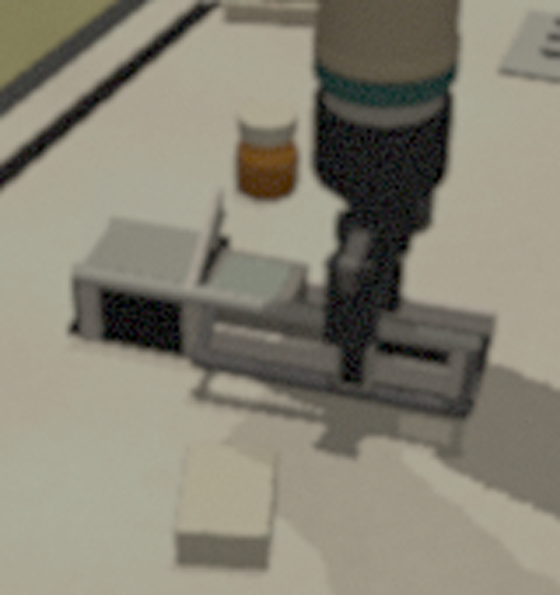

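View pics/t4.png

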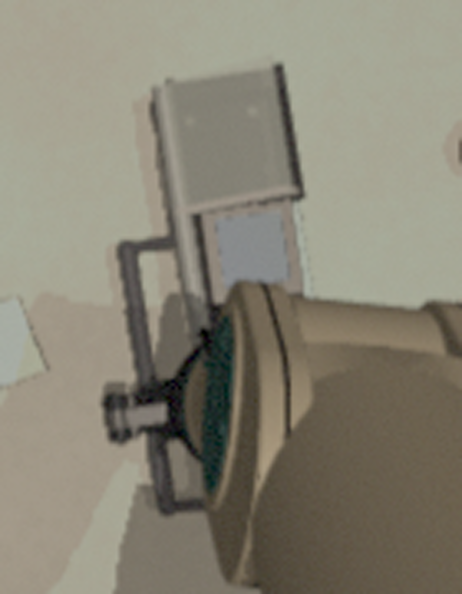

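View pics/w4.png

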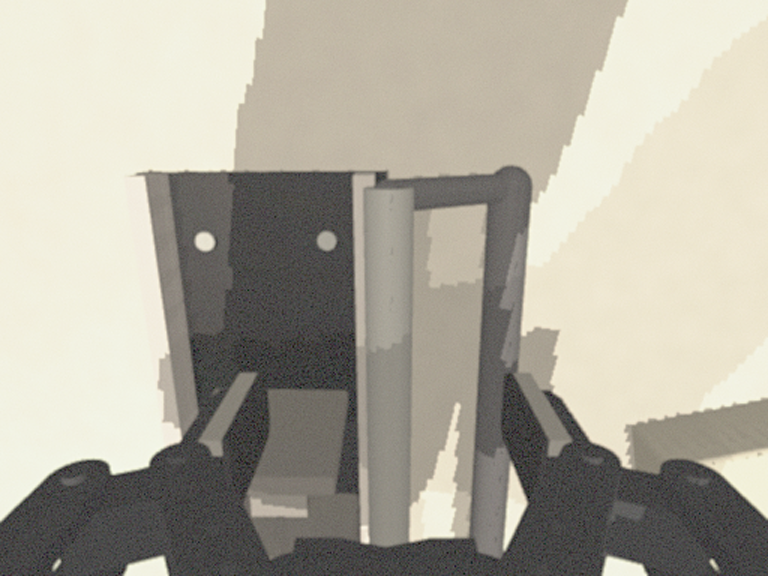

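Emit:
{"method": "servo_tool", "body": {
  "increments": [
    {"dx": 0.5,"dy": 0.08,"dz": 0,"ax": 0,"ay": 0,"az": 0,"claw": -0.65},
    {"dx": 1.0,"dy": 0.16,"dz": 0,"ax": 0,"ay": 0,"az": 0,"claw": -0.65},
    {"dx": 1.5,"dy": 0.25,"dz": 0,"ax": 0,"ay": 0,"az": 0,"claw": -0.65},
    {"dx": 2.0,"dy": 0.33,"dz": 0,"ax": 0,"ay": 0,"az": 0,"claw": -0.65},
    {"dx": 2.5,"dy": 0.41,"dz": 0,"ax": 0,"ay": 0,"az": 0,"claw": -0.65},
    {"dx": 3.0,"dy": 0.49,"dz": 0,"ax": 0,"ay": 0,"az": 0,"claw": -0.65},
    {"dx": 3.5,"dy": 0.58,"dz": 0,"ax": 0,"ay": 0,"az": 0,"claw": -0.65},
    {"dx": 4.0,"dy": 0.66,"dz": 0,"ax": 0,"ay": 0,"az": 0,"claw": -0.65}
  ]
}}

```text
clock: 5.93
eef_pos: [569.3, -97.8, 26.3]
tool_rot: [-1.569, 0.01, 0.163]
force: [-8.6, -0.8, 8.9]
width: 70.5
```

```bash
cat > st.py <<'E'
from h import *
import sys
p=np.load("dock.npy")
s=read_state();e=s["eef_pos"];c,sn=np.cos(p[2]),np.sin(p[2]);d=np.array(e[:2])-p[:2]
print(s["clock"],np.round(e,1),"dock",round(c*d[0]+sn*d[1],1),round(-sn*d[0]+c*d[1],1),np.round(s["tool_rot"],3),np.round(s["force"],1),np.round(s["torque"],2))
k=sys.argv[1]
grab("top","t"+k,(250,110,390,290),3.3,.5);grab("side","s"+k,(200,90,360,260),3.5,.6);grab("wrist","w"+k,None,1.5,.6)
E
python3 st.py 5
```

```text
5.9333 [569.3 -97.8  26.3] dock -70.6 38.3 [-1.569  0.01   0.163] [-8.6 -0.8  8.9] [0.09 1.6  0.04]
```

View pics/s5.png

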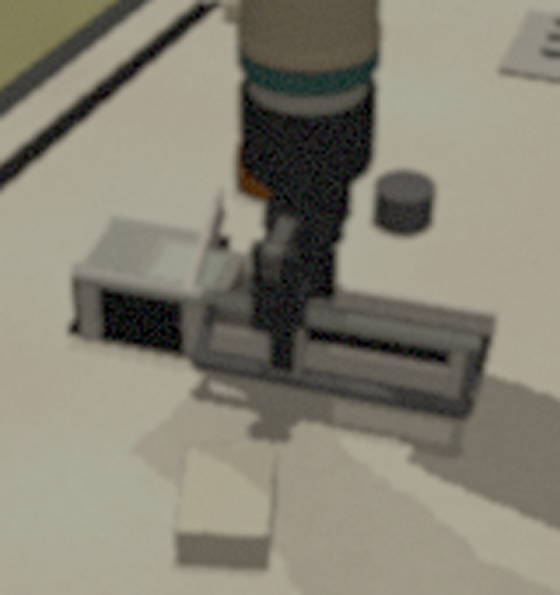

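View pics/w5.png

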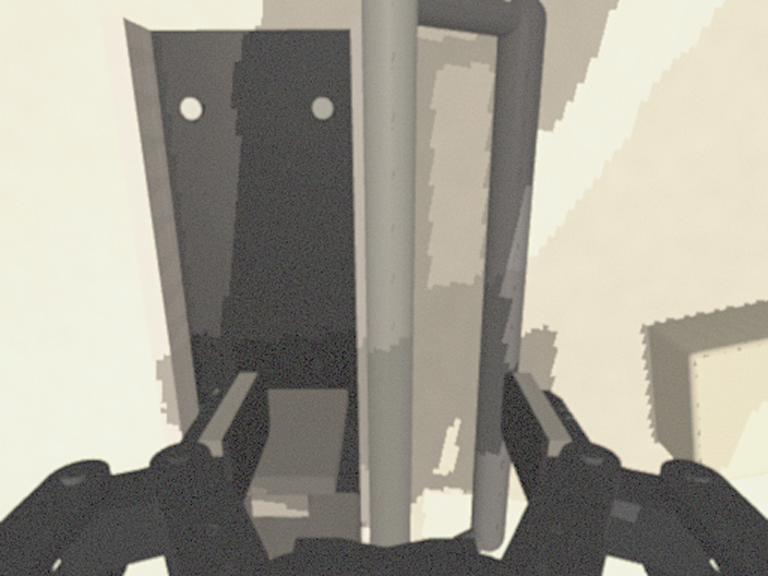

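Emit:
{"method": "servo_tool", "body": {
  "increments": [
    {"dx": 0.4,"dy": 0.07,"dz": 0,"ax": 0,"ay": 0,"az": 0,"claw": -0.65},
    {"dx": 0.8,"dy": 0.13,"dz": 0,"ax": 0,"ay": 0,"az": 0,"claw": -0.65},
    {"dx": 1.2,"dy": 0.2,"dz": 0,"ax": 0,"ay": 0,"az": 0,"claw": -0.65},
    {"dx": 1.5,"dy": 0.25,"dz": 0,"ax": 0,"ay": 0,"az": 0,"claw": -0.65},
    {"dx": 1.7,"dy": 0.28,"dz": 0,"ax": 0,"ay": 0,"az": 0,"claw": -0.65}
  ]
}}

```text
clock: 6.5
eef_pos: [587.1, -95.0, 26.3]
tool_rot: [-1.57, 0.009, 0.164]
force: [-6.4, -1.1, 7.5]
width: 70.7
```

Emit:
{"method": "servo_tool", "body": {
  "increments": [
    {"dx": 0.15,"dy": 0.02,"dz": 0,"ax": 0,"ay": 0,"az": 0,"claw": -0.65},
    {"dx": 0.3,"dy": 0.05,"dz": 0,"ax": 0,"ay": 0,"az": 0,"claw": -0.65},
    {"dx": 0.3,"dy": 0.05,"dz": 0,"ax": 0,"ay": 0,"az": 0,"claw": -0.65}
  ]
}}

```text
clock: 6.75
eef_pos: [590.2, -94.5, 26.3]
tool_rot: [-1.57, 0.008, 0.164]
force: [-5.7, -0.9, 8.0]
width: 70.5
```

Emit:
{"method": "servo_tool", "body": {
  "increments": [
    {"dx": 0.15,"dy": 0.02,"dz": 0,"ax": 0,"ay": 0,"az": 0,"claw": -0.65},
    {"dx": 0.2,"dy": 0.03,"dz": 0,"ax": 0,"ay": 0,"az": 0,"claw": -0.65},
    {"dx": 0.2,"dy": 0.03,"dz": 0,"ax": 0,"ay": 0,"az": 0,"claw": -0.65}
  ]
}}

```text
clock: 7.0
eef_pos: [592.0, -94.2, 26.3]
tool_rot: [-1.57, 0.009, 0.164]
force: [-7.0, -0.9, 8.1]
width: 70.4
```

```bash
python3 st.py 6
```

```text
7.0 [592.  -94.2  26.3] dock -47.7 38.1 [-1.57   0.009  0.164] [-7.  -0.9  8.1] [0.14 1.33 0.14]
```

View pics/s6.png

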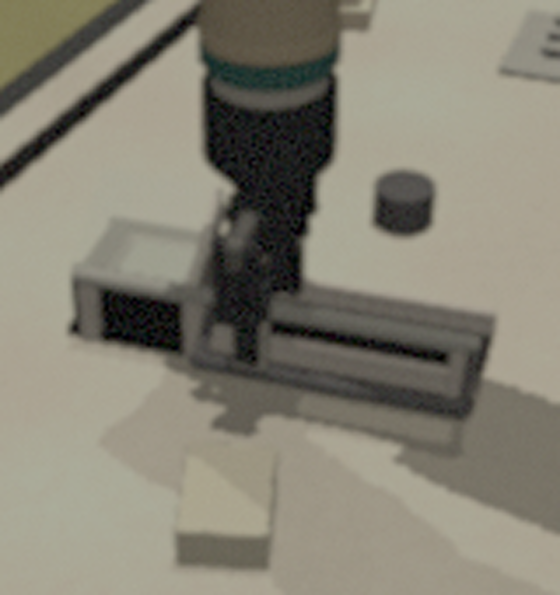

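View pics/t6.png

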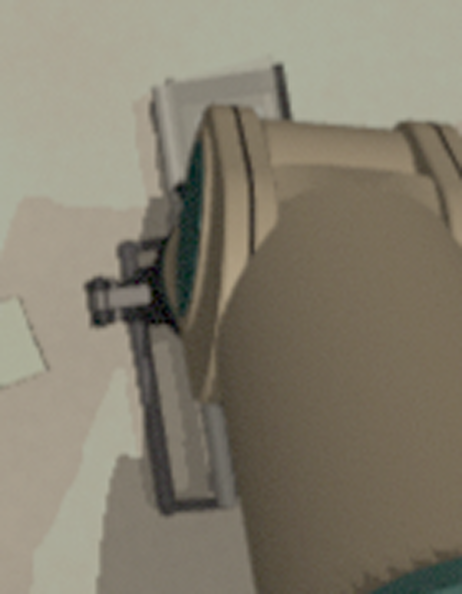

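Emit:
{"method": "servo_tool", "body": {
  "increments": [
    {"dx": 0.1,"dy": 0.02,"dz": 0,"ax": 0,"ay": 0,"az": 0,"claw": -0.65},
    {"dx": 0.2,"dy": 0.03,"dz": 0,"ax": 0,"ay": 0,"az": 0,"claw": -0.65}
  ]
}}

```text
clock: 7.32
eef_pos: [593.3, -94.1, 26.2]
tool_rot: [-1.57, 0.01, 0.163]
force: [-7.2, -0.9, 7.7]
width: 70.5
```

Emit:
{"method": "servo_tool", "body": {
  "increments": [
    {"dx": 0.1,"dy": 0.02,"dz": 0,"ax": 0,"ay": 0,"az": 0,"claw": -0.65},
    {"dx": 0.2,"dy": 0.03,"dz": 0,"ax": 0,"ay": 0,"az": 0,"claw": -0.65}
  ]
}}

```text
clock: 7.48
eef_pos: [593.7, -94.0, 26.2]
tool_rot: [-1.569, 0.013, 0.162]
force: [-12.1, -1.5, 13.5]
width: 70.2
```

Emit:
{"method": "servo_tool", "body": {
  "increments": [
    {"dx": 0.1,"dy": 0.02,"dz": 0,"ax": 0,"ay": 0,"az": 0,"claw": -0.65},
    {"dx": 0.2,"dy": 0.03,"dz": 0,"ax": 0,"ay": 0,"az": 0,"claw": -0.65},
    {"dx": 0.2,"dy": 0.03,"dz": 0,"ax": 0,"ay": 0,"az": 0,"claw": -0.65}
  ]
}}

```text
clock: 7.73
eef_pos: [593.7, -94.1, 26.1]
tool_rot: [-1.569, 0.017, 0.162]
force: [-14.3, -0.7, 14.8]
width: 70.5
```

```bash
python3 st.py 7
```

```text
7.7333 [593.7 -94.1  26.1] dock -46.0 38.0 [-1.569  0.017  0.162] [-14.3  -0.7  14.8] [-0.15  2.87 -0.32]
```

View pics/w7.png

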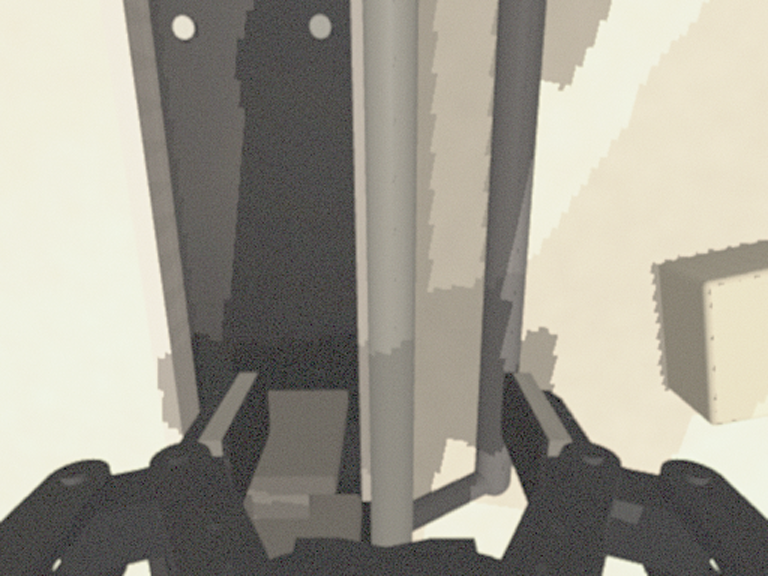

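View pics/s7.png

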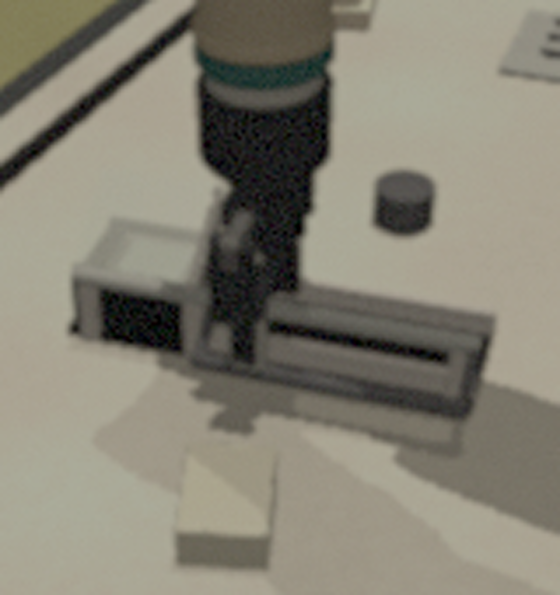

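Emit:
{"method": "servo_tool", "body": {
  "increments": [
    {"dx": -0.5,"dy": -0.08,"dz": 0,"ax": 0,"ay": 0,"az": 0,"claw": -0.65},
    {"dx": -1.0,"dy": -0.16,"dz": 0,"ax": 0,"ay": 0,"az": 0,"claw": -0.65},
    {"dx": -1.5,"dy": -0.25,"dz": 0,"ax": 0,"ay": 0,"az": 0,"claw": -0.65},
    {"dx": -2.0,"dy": -0.33,"dz": 0,"ax": 0,"ay": 0,"az": 0,"claw": -0.65},
    {"dx": -2.3,"dy": -0.38,"dz": 0,"ax": 0,"ay": 0,"az": 0,"claw": -0.65},
    {"dx": -2.3,"dy": -0.38,"dz": 0,"ax": 0,"ay": 0,"az": 0,"claw": -0.65}
  ]
}}

```text
clock: 8.38
eef_pos: [581.6, -96.5, 28.0]
tool_rot: [-1.572, -0.005, 0.164]
force: [2.9, 0.3, 6.3]
width: 70.5
```

```bash
python3 st.py 8
```

```text
8.3833 [581.6 -96.5  28. ] dock -58.3 37.6 [-1.572 -0.005  0.164] [2.9 0.3 6.3] [ 0.39 -0.45 -0.07]
```

View pics/w8.png

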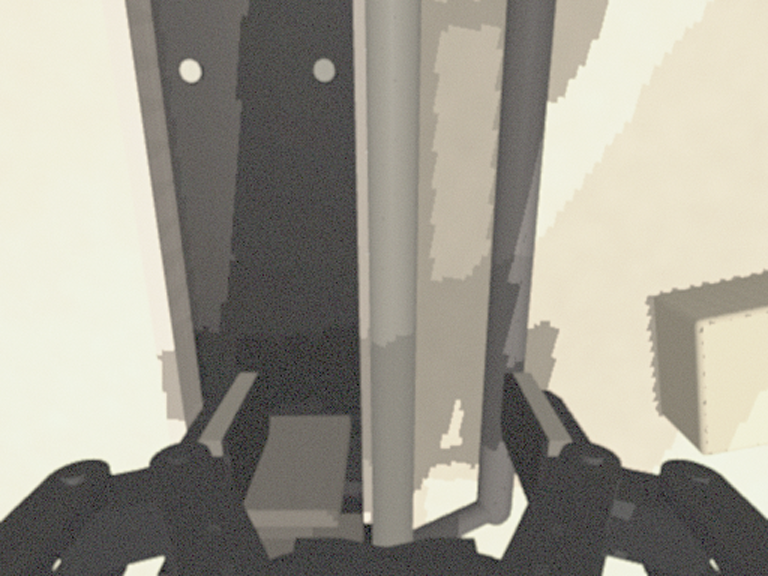

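View pics/s8.png

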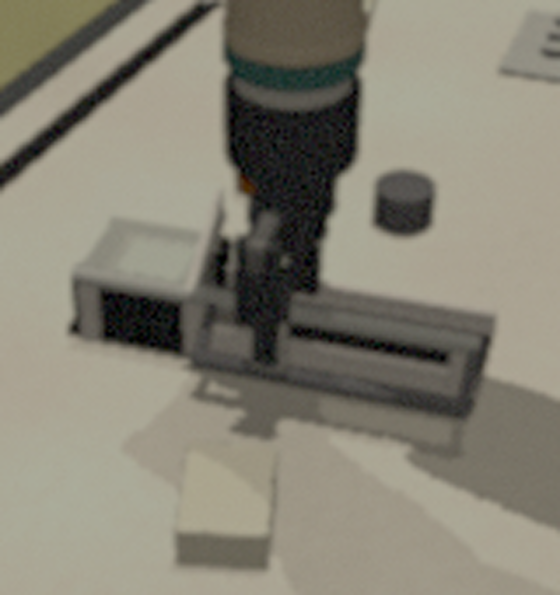

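```bash
python3 - <<'E'
from h import *
p=np.load("dock.npy");c,s=np.cos(p[2]),np.sin(p[2])
def W(X): X=np.array(X,float);return np.array([p[0]+c*X[0]-s*X[1],p[1]+s*X[0]+c*X[1],X[2]])
i=get_image("wrist")
for x in(-43,-40,-37,-34):
  print(x,[(1.5*proj(i,W(q))).round(0).tolist() for q in((x,24,6),(x,24,56),(x,0,56))])
for n,q in [("dot/floor end",(-177,30,6)),("bar corner",(-16,75,31)),("arm",(-16,40,50))]:print(n,(1.5*proj(i,W(q))).round(0))
S=get_image("side")
for o in (31,34,37):
  print(o,[((proj(S,W(q))-[200,90])*3.5).round(0).tolist() for q in((o+30,28,40),(o-30,28,40),(o+30,-28,40),(o-30,-28,40),(o-74,-24,56))])
E
python3 - <<'E'
import sys;sys.path.insert(0,'.')
from h import *
i=get_image("side");save(cv2.cvtColor(i["color"],cv2.COLOR_RGB2BGR),"/../pics/s8z",(212,145,292,205),8,.6)
E
ls pics
```

```text
-43 [[347.0, 394.0], [334.0, 485.0], [246.0, 485.0]]
-40 [[347.0, 401.0], [334.0, 494.0], [247.0, 494.0]]
-37 [[347.0, 408.0], [334.0, 503.0], [248.0, 503.0]]
-34 [[348.0, 415.0], [335.0, 512.0], [249.0, 512.0]]
dot/floor end [356. -22.]
bar corner [495. 502.]
arm [392. 546.]
31 [[105.0, 276.0], [196.0, 293.0], [136.0, 229.0], [223.0, 244.0], [288.0, 238.0]]
34 [[101.0, 275.0], [191.0, 292.0], [132.0, 228.0], [219.0, 243.0], [283.0, 237.0]]
37 [[96.0, 275.0], [187.0, 291.0], [128.0, 228.0], [215.0, 242.0], [279.0, 236.0]]
s1.png
s2.png
s3.png
s4.png
s5.png
s6.png
s7.png
s8.png
s8z.png
side0.png
side0c.png
t1.png
t2.png
t3.png
t4.png
t5.png
t6.png
t7.png
t8.png
top0.png
top0c.png
w1.png
w2.png
w3.png
w4.png
w5.png
w6.png
w7.png
w8.png
wrist0.png
```

```bash
python3 -c "
from h import *
grab('side','s8zz',(212,145,292,205),9,.6)"
```

```text
(no output)
```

View pics/s8zz.png

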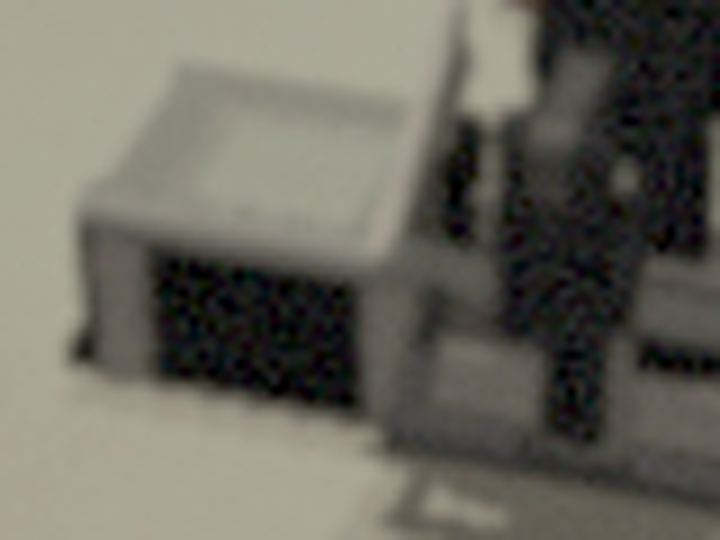

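Emit:
{"method": "servo_tool", "body": {
  "increments": [
    {"dx": 0,"dy": 0,"dz": 0.4,"ax": 0,"ay": 0,"az": 0,"claw": -0.65},
    {"dx": 0,"dy": 0,"dz": 0.9,"ax": 0,"ay": 0,"az": 0,"claw": -0.65},
    {"dx": 0,"dy": 0,"dz": 1.4,"ax": 0,"ay": 0,"az": 0,"claw": -0.65},
    {"dx": 0,"dy": 0,"dz": 1.9,"ax": 0,"ay": 0,"az": 0,"claw": -0.65},
    {"dx": 0,"dy": 0,"dz": 2.5,"ax": 0,"ay": 0,"az": 0,"claw": -0.65},
    {"dx": 0,"dy": 0,"dz": 3.5,"ax": 0,"ay": 0,"az": 0,"claw": -0.65},
    {"dx": 0,"dy": 0,"dz": 5,"ax": 0,"ay": 0,"az": 0,"claw": -0.65},
    {"dx": 0,"dy": 0,"dz": 7,"ax": 0,"ay": 0,"az": 0,"claw": -0.65}
  ]
}}

```text
clock: 9.4
eef_pos: [577.2, -97.1, 96.9]
tool_rot: [-1.57, 0.005, 0.164]
force: [-0.6, 0.2, 0.3]
width: 70.5
```

Emit:
{"method": "servo_tool", "body": {
  "increments": [
    {"dx": -1,"dy": 0,"dz": 3,"ax": 0,"ay": 0,"az": 0,"claw": -0.65},
    {"dx": -4,"dy": 0,"dz": 6,"ax": 0,"ay": 0,"az": 0,"claw": -0.65},
    {"dx": -7,"dy": 1,"dz": 9,"ax": 0,"ay": 0,"az": 0,"claw": -0.65},
    {"dx": -10,"dy": 4,"dz": 11,"ax": 0,"ay": 0,"az": 0,"claw": -0.65},
    {"dx": -12,"dy": 7.5,"dz": 12,"ax": 0,"ay": 0,"az": 0,"claw": -0.65},
    {"dx": -13,"dy": 11,"dz": 12,"ax": 0,"ay": 0,"az": 0,"claw": -0.65},
    {"dx": -13,"dy": 14.5,"dz": 12,"ax": 0,"ay": 0,"az": 0,"claw": -0.65},
    {"dx": -13,"dy": 17,"dz": 12,"ax": 0,"ay": 0,"az": 0,"claw": -0.65}
  ]
}}

```text
clock: 10.07
eef_pos: [447.6, 75.9, 218.4]
tool_rot: [-1.57, -0.0, 0.166]
force: [1.3, 0.8, 0.4]
width: 70.2
```

Emit:
{"method": "servo_tool", "body": {
  "increments": [
    {"dx": 0,"dy": 3,"dz": 0,"ax": 0,"ay": 0,"az": 0,"claw": -0.65},
    {"dx": 0,"dy": 6,"dz": 0,"ax": 0,"ay": 0,"az": 0,"claw": -0.65},
    {"dx": 0,"dy": 8,"dz": 0,"ax": 0,"ay": 0,"az": 0,"claw": -0.65},
    {"dx": 0,"dy": 8,"dz": 0,"ax": 0,"ay": 0,"az": 0,"claw": -0.65}
  ]
}}

```text
clock: 10.4
eef_pos: [448.5, 158.0, 217.7]
tool_rot: [-1.569, -0.0, 0.171]
force: [-0.0, 0.2, 0.0]
width: 70.4
```

```bash
python3 st.py 9
```

```text
10.4 [448.5 158.  217.7] dock -147.3 310.6 [-1.569 -0.     0.171] [-0.   0.2  0. ] [ 0.03  0.02 -0.04]
```

View pics/t9.png

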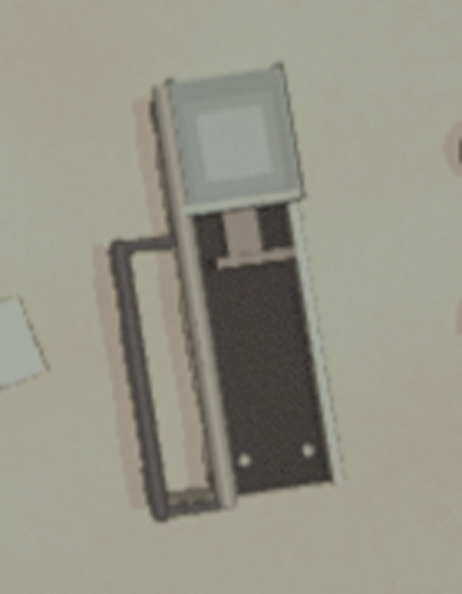

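View pics/s9.png

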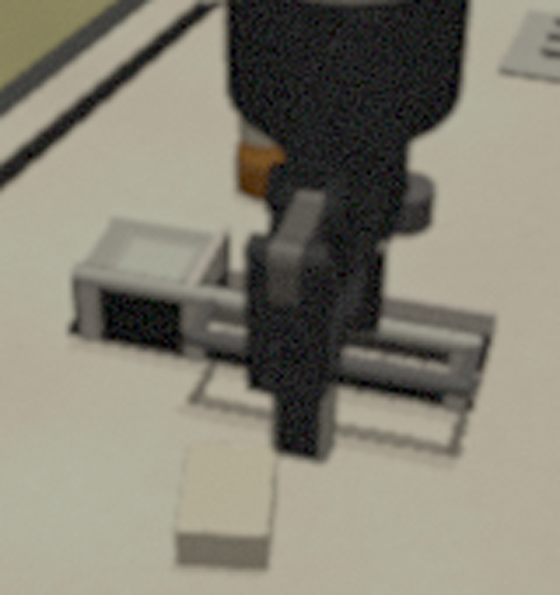

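```bash
python3 - <<'E'
from h import *
p=np.load("dock.npy");c,s=np.cos(p[2]),np.sin(p[2])
i=get_image("top")
for u,v,z in[(219,270,56),(293,259,56),(190,212,56),(302,198,56),(157,520,50),(112,240,50)]:
  w=back(i,250+u/3.3,110+v/3.3,z);d=w[:2]-p[:2];print((c*d[0]+s*d[1]).round(1),(-s*d[0]+c*d[1]).round(1))
print(read_state()["force"])
E
```

```text
-37.9 23.3
-38.0 -20.9
-1.5 34.8
-3.1 -31.9
-177.7 81.4
-10.6 82.5
[-0.17152437 -0.62076136 -0.49182759]
```

```bash
python3 -c "
from cell import *
print(finish_job())"
```

```text
the job is handed in; nothing more can be done
None
```

The carrier is loaded and the flap has sprung shut behind it; I handed the job in at about 10.5 s of the 35 s allowed.

**What I did:** With the gripper partly open (about 70 mm) over the hinge shaft, one fingertip pressed the bar down 19 mm, about 0.5 rad. It stayed there, sliding along the bar, while the other fingertip pushed the plate. I stopped when the carrier no longer moved and the push force rose from about 7 N to 14 N. I then backed off about 12 mm with the flap still held, lifted so it sprang shut, and moved the arm clear.

**Last checks:**
- **Carrier:** in the top view the plate's rear face is at dock x about -38 mm, against -37 mm nominal when home. That is within the roughly 2 mm calibration error.
- **Flap:** the cover and bar are back at their shut positions.
- **Robot:** the force reads about zero, and nothing is being touched.
- **Other items:** I never went near the jar, lens or box. The final pictures show no movement, though the gripper and crop partly hid the jar and lens.

**Disagreement:** readings of the carrier's position differed by 2 to 5 mm. At the stop, the finger and wrist-camera readings put the plate at -34 to -35 mm. I put this down to calibration, since the rise in force and the final top view both indicate home.

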